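# Re-pin the length stop of a fudge slicing board

## Task

The slicing board's length stop is pinned at its short setting. Pull the detent pin up until it lets go and its tip is clear of the rail, slide the stop along the rail to the long setting, feel lightly for the hole in the steel strap below, and push the pin fully home. Never force the pin against the board, let go of it at the end, and leave the weights, the carton and the sweet lying where they are.

Things in the scene. Friction and masses are not known exactly. Their poses are not given: they have to be found in the camera images.
- bed: Fixed fudge slicing board: wooden slab 190 x 300 mm, top 15 mm up, slotted knife guides 63 mm high at its -y end. Origin: on the worktop under the board; z up. An aluminium rail, 40 mm wide, runs along its y axis, centred at x = +52 mm. Flat steel lies in the rail, hollow below down to 15 mm up: a fixed sleeve, and the gauge strap that slides out of it towards +y.
- short_hole (a point): Centre of the sleeve's hole (short setting), at the sleeve's top face, 40 mm up, at y = -35 mm on the board. 15 mm wide, sleeve 8 mm thick. The pin stands in it at the start. The sleeve ends 43.5 mm past it towards +y; from there the strap is the surface, its top 38.5 mm up, 6.5 mm thick.
- clamp_knob (a point): Top of the black thumb knob at the rail's +y end that clamps the gauge strap. The strap's one hole, 15 mm wide, on the rail's centre line, is the long setting. It was clamped by hand: the hole lies anywhere from 52 to 84 mm past the short hole towards +y and is not measured. Once the stop covers it, it can only be felt: press the pin lightly, move on a little, press again.
- stop (a joint): Travel of the length stop along the board's +y, m: 0 = short setting (the start), end of travel 0.094; about 2 N of friction. The stop is an aluminium block 56 x 56 mm astride the rail, 42 to 68 mm up, with a fence 6 mm thick and 57 mm high reaching over the board. An upright hole 15 mm wide goes through it and takes the pin.
- stop_mouth (a point): Centre of the top mouth of the stop's hole, 68 mm up, on the rail's centre line. It travels with the stop.
- pin: Loose detent pin, 50 g, standing in the stop. Origin: underside of its collar (24 mm wide), which rests on the stop when the pin is home; z up along the pin. Two sprung balls in the shank, 40 mm below the collar, catch under the steel: pulling it from home takes 10 to 15 N over the first 4 mm, then 1 to 2 N; it stays where it is left and snaps down over the last 3 mm.
- pin_tip (a point): Lower end of the pin's shank, 48 mm below the collar. The shank is 14 mm thick, its last 2.5 mm taper to 11 mm. The tip is clear of the sleeve once the pin is drawn by over 20 mm and stays in the stop up to 48 mm, so the stop can be drawn along by the pin. It meets the strap's top at a lift of 18.5 mm; in the strap's hole the pin goes down to 0.
- pin_grip (a point): Middle of the pin's black T handle, 28 mm above the collar's underside (the collar is 4 mm thick): a bar 50 mm long (pin's y axis), 13 mm thick (pin's x axis), 18 mm high. Pinch it across its thickness from above.
- weight_big: Brass scale weight, 38 mm wide, 34 mm high, beside the board; bystander. Origin under its middle.
- weight_small: Brass scale weight, 31 mm wide, 28 mm high, beside the board; bystander. Origin under its middle.
- carton: Small sweets carton, 35 x 120 x 50 mm, beside the board; bystander. Origin under its middle.
- sweet: Wrapped sweet, 19 x 50 x 20 mm, lying on the board; bystander. Origin under its middle.

How it is judged:
By the outcome, as a careful person would: the job done as asked, in the order asked, and still so for the second after the job is handed in, with the robot touching nothing.
It also fails if it takes over 58 s, if anything falls off the work surface, if the arm or the gripper's body presses on something with over 40 N, if the wrist force passes 120 N, or if a joint passes its speed limit or range.

## Robot

A 6-joint arm with a two-finger parallel gripper is mounted at the origin on the work surface; the furniture and walls round the work are solid. World frame = base frame: x ahead of the robot, y to its left, z up, the work surface at z = 0. Lengths are in m, angles in rad, forces in N, time in s.
With the tool pointing down it reaches from about 0.25 to 0.725 m from the base axis. Payload 4 kg.
Tool frame: the origin (TCP) lies at the very end of the fingers, on their centre line; the grasp point (between the pads) lies 19 mm behind it (robot.pinch_z is the distance from the TCP to the grasp point, in m); z points along the fingers, y is the line along which they close (so a half turn about z gives the same grasp; the last joint's range is limited). The gripper opens to 85 mm and grips with 20 to 120 N. Pads are 22 mm wide; open, the fingers measure 114 mm over their backs; the gripper's body (76 mm by 85 mm) begins 54 mm behind the grasp point. The pads swing forward as they close: fully open they stand 13 mm farther back than shut.
Start: joints at [1.234, 0.241, 0.005, 1.335, 0, 1.571], TCP at [0.165, 0.472, 0.231] pointing down, gripper open.
Joint ranges: [-2.72, 2.72], [-1.05, 1.87], [-1.09, 1.28], [-1.99, 2.15], [-1.42, 1.44], [-3.14, 3.14]. Speed limits (rad/s): [2.79, 2.79, 3.14, 3.14, 3.14, 3.14].

## Interface

Orientations are given as a unit quaternion [w, x, y, z].
In Python, from station import monitor, imaging, robot, finder gives the robot as it stands.
- The arm moves only by the tool step_arm, never from a script. Its argument "targets" is a list of rows, each a list of 5 numbers: the shift along the tool's x, y, z in m, then the turn about the tool's z in degrees, then the opening, from 0 (shut) to 1 (fully open). A call has 1 to 20 rows; each row shifts and turns the commanded pose from where the row before left it, along the tool's axes as they then stand; what a row does not reach is not made up. A row lasts 1/10 s, in which the tool goes at most 50 mm and 8.59 degrees, less where a joint would pass 70% of its speed; a pose out of reach is approached as far as the arm can. A call is refused whole if a number of a shift passes 0.05 or a number of a turn 8.59, either way. A call with a gripper value outside its range is refused whole. The fingers move at their own pace and stop on an object; "force" is the grip in N (left out, the last holds). Time passes only in rows, so rows that do not move let the fingers close. It gives the time, the measured TCP pose, the force, the opening and the grip force at its end, in the units of the state.
- monitor.get_state(): the state, without advancing time (a new reading comes with each control period).
- imaging.camera(name): name is "side" or "top"; returns a dict with "image" (400x640x3 uint8, blue, green, red), "depth" (400x640 float32, m along the optical axis (not along the pixel's ray), 0 where there is no reading), "fx", "fy", "cx", "cy" (pixels), "cam_to_world" (4x4, takes a point from camera to world coordinates). Camera axes: x right, y down, z forward; pixel columns grow to the right and rows downward; lengths in m; the calibration is good to about 2 mm. A picture is of the moment at which its call begins.
- robot.sign_off(): hands the job in; it is judged then, once.
Trained networks look in the newest picture that a camera, given by its name, has taken for a name from the list of things; names that differ only in an ending like _2 or _b are one class to them, and where a whole thing is asked for, a point or a joint stands for the part that bears it (a point fixed in the world has none). Each returns a list of dicts, best first, with "score" (0 to 1); they miss things now and then, are a little off and sometimes report something else, mostly with a low value. They report only what shows in the picture. A call takes as long as a camera call.
- finder.masks_of(target, camera): "mask" (400x640 bool, what is visible of it) and "at" ([column, row] in pixels, amid what is visible of it).
The state is a dict: "clock": time; "joints": joint angles; "dq": joint speeds; "joint_efforts": joint torques, N m; "tcp_pos": TCP position; "tool_rot": TCP orientation; "contact_force": force on the tool from outside, world axes, zero at the start; "torque": the same for the moment, N m; "grip_width": finger opening in m; "gripper_force": force on a finger pad.
Only numpy, scipy, OpenCV 4.12 (cv2) and the standard library are available. Lean on these libraries where they do the work, as an engineer would, in place of code of your own. Each camera call takes 0.05 s, during which the arm holds its last target. There are 200 camera calls.

## Working session

There is one attempt and no reset: what is moved stays moved. The work goes in short steps, Python scripts to look and compute and a tool call to move; the robot and the scene stay as the last step left them, time stands still between calls to the robot, and variables do not carry over. Pictures are saved under pics/ and viewed, at most 10 in all, crops included, and the job is handed in when it is done.

Besides the shell and the picture viewer there is one more tool, called in YAML: its name, and indented under it one key for each argument. step_arm: Moves the arm, as the interface text tells. Its arguments: {"type":"object","properties":{"targets":{"type":"array","items":{"type":"array","items":{"type":"number"}}},"force":{"type":"number"}},"required":["targets"]}

```bash
mkdir -p pics
cat > h.py <<'E'
from station import monitor, imaging, robot, finder
import numpy as np, cv2
def pts(c,m):
    v,u=np.nonzero(m&(c["depth"]>0)); z=c["depth"][v,u]
    p=np.c_[(u-c["cx"])/c["fx"]*z,(v-c["cy"])/c["fy"]*z,z,np.ones_like(z)]
    return (p@np.array(c["cam_to_world"]).T)[:,:3]
E
python3 - <<'E'
from h import *
s=monitor.get_state(); print({k:np.round(v,3) for k,v in s.items()})
for n in("top","side"):
    c=imaging.camera(n); cv2.imwrite(f"pics/{n}0.png",c["image"])
    print(n,np.round(c["cam_to_world"],3).tolist(),c["fx"])
    for t in("bed","pin","pin_grip","stop","clamp_knob","weight_big","weight_small","carton","sweet"):
        for r in finder.masks_of(t,n)[:2]:
            p=pts(c,r["mask"])
            if len(p): print(t,round(r["score"],2),np.round(r["at"]),len(p),np.round(np.percentile(p,[2,50,98],axis=0),3).tolist())
E
```

```text
{'clock': np.float64(0.0), 'joints': array([ 1.234,  0.241,  0.004,  1.335, -0.   ,  1.571]), 'dq': array([-0.001, -0.   ,  0.002,  0.   ,  0.001,  0.002]), 'joint_efforts': array([ 0.0000e+00, -3.7232e+01,  2.5241e+01,  1.7000e-02,  0.0000e+00,
        0.0000e+00]), 'tcp_pos': array([0.165, 0.471, 0.23 ]), 'tool_rot': array([-0.   ,  0.168,  0.986, -0.001]), 'contact_force': array([0.304, 0.739, 0.543]), 'torque': array([ 0.008,  0.036, -0.024]), 'gripper_force': np.float64(0.0), 'grip_width': np.float64(0.086)}
top [[-0.185, -0.959, 0.213, 0.324], [-0.983, 0.181, -0.037, 0.023], [-0.003, -0.216, -0.976, 0.928], [0.0, 0.0, 0.0, 1.0]] 420.16597158456733
bed 0.65 [306. 203.] 10718 [[0.427, -0.125, 0.01], [0.519, 0.019, 0.014], [0.611, 0.16, 0.067]]
pin 0.6 [313. 165.] 191 [[0.572, -0.027, 0.068], [0.585, -0.009, 0.102], [0.601, 0.011, 0.106]]
pin_grip 0.49 [311. 160.] 180 [[0.572, -0.027, 0.069], [0.585, -0.009, 0.102], [0.602, 0.011, 0.106]]
stop 0.95 [315. 180.] 727 [[0.454, -0.048, 0.027], [0.565, -0.019, 0.065], [0.613, 0.018, 0.07]]
stop 0.36 [313. 163.] 222 [[0.571, -0.028, 0.06
[... 710 characters left out ...]
 [338. 235.] 9027 [[0.428, -0.135, 0.008], [0.526, -0.042, 0.017], [0.622, 0.154, 0.069]]
pin 0.49 [369. 204.] 278 [[0.573, -0.029, 0.07], [0.589, -0.013, 0.098], [0.605, 0.008, 0.108]]
pin_grip 0.62 [370. 202.] 289 [[0.573, -0.029, 0.069], [0.588, -0.013, 0.097], [0.605, 0.008, 0.108]]
clamp_knob 0.57 [341. 234.] 8853 [[0.429, -0.133, 0.01], [0.527, -0.042, 0.017], [0.621, 0.153, 0.069]]
weight_big 0.63 [270. 248.] 297 [[0.384, -0.085, 0.003], [0.401, -0.075, 0.021], [0.416, -0.06, 0.035]]
weight_small 0.47 [264. 266.] 240 [[0.391, -0.135, 0.002], [0.405, -0.127, 0.017], [0.418, -0.113, 0.029]]
carton 0.9 [267. 201.] 1008 [[0.356, 0.002, 0.004], [0.376, 0.034, 0.049], [0.391, 0.117, 0.052]]
```

Run:
```python
from h import *
a=cv2.imread("pics/top0.png")[100:300,210:430];b=cv2.imread("pics/side0.png")[110:310,220:480]
cv2.imwrite("pics/crop.png",np.hstack([cv2.resize(a,(385,350),interpolation=2),cv2.resize(b,(410,350),interpolation=2)]))
C={n:imaging.camera(n) for n in("top","side")}
P=[]
for n,c in C.items():
    m=np.zeros((400,640),bool);m[100:320,210:480]=1
    p=pts(c,m)
    # bar top of handle
    q=p[(p[:,2]>.098)&(p[:,2]<.112)&(abs(p[:,0]-.587)<.04)&(abs(p[:,1]+.01)<.05)]
    r=cv2.minAreaRect(q[:,:2].astype(np.float32)*1000);print(n,"handle",len(q),r,np.median(q[:,2]))
    # fence / slab edges
    q=p[(p[:,2]>.006)&(p[:,2]<.02)&(p[:,0]>.41)&(p[:,0]<.64)]
    r=cv2.minAreaRect(q[:,:2].astype(np.float32)*1000);print("slab",r)
    q=p[(p[:,2]>.031)&(p[:,2]<.046)&(p[:,0]>.55)&(p[:,0]<.64)&(p[:,1]>.03)]
    print("rail",len(q)); 
    if len(q)>20:
        r=cv2.minAreaRect(q[:,:2].astype(np.float32)*1000);print(r)
    q=p[(p[:,2]>.05)&(p[:,0]>.53)&(p[:,0]<.64)&(p[:,1]>.06)]
    if len(q): print("knob",len(q),q.mean(0),q.max(0))
```

```text
top handle 143 ((587.965087890625, -9.227025985717773), (12.572979927062988, 49.19610595703125), 37.323974609375) 0.10294263221166766
slab ((524.4649047851562, -126.99267578125), (226.10755920410156, 587.0354614257812), 7.295406818389893)
rail 822
((574.969970703125, 94.03224182128906), (41.2318229675293, 134.05032348632812), 7.8214497566223145)
knob 80 [0.56742115 0.13616951 0.06217465] [0.58676198 0.14544945 0.06885872]
side handle 145 ((588.426513671875, -9.694839477539062), (14.761069297790527, 49.59498977661133), 33.69479751586914) 0.10427360117614382
slab ((523.89111328125, 136.32699584960938), (563.8241577148438, 227.5316619873047), 89.40037536621094)
rail 442
((595.0770874023438, 240.62844848632812), (372.273193359375, 88.8447036743164), 89.80431365966797)
knob 1156 [0.59040061 0.34688492 0.08718359] [0.63991157 0.425011   0.14387609]
```

View pics/crop.png

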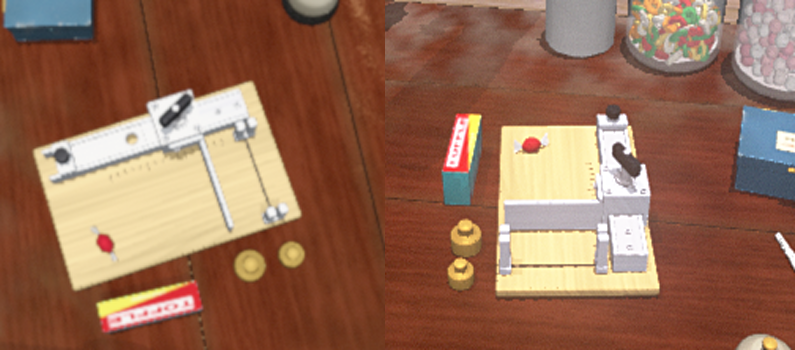

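The picture shows the stop with the T handle at crop (175,109), and the strap's hole still uncovered at crop (131,138), i.e. top image pixel ≈(285,179). I'll measure that, the rail axis and the handle angle.

Run:
```python
from h import *
c=imaging.camera("top");im=c["image"];M=np.array(c["cam_to_world"])
def ray(u,v,z):
    d=M[:3,:3]@[(u-c["cx"])/c["fx"],(v-c["cy"])/c["fy"],1];return M[:3,3]+d*(z-M[2,3])/d[2]
hsv=cv2.cvtColor(im,cv2.COLOR_BGR2HSV)
w=hsv[172:187,277:294,1].astype(int);print(w)
w=np.clip(w-60,0,None)*(np.hypot(*np.meshgrid(np.arange(277,294)-285,np.arange(172,187)-179))<7)
u=(w*np.arange(277,294)).sum()/w.sum();v=(w*np.arange(172,187)[:,None]).sum()/w.sum()
h=ray(u,v,.0385);print("hole",u,v,h)
m=np.zeros((400,640),bool);m[100:320,210:440]=1;p=pts(c,m)
q=p[(p[:,2]>.098)&(p[:,2]<.112)&(abs(p[:,0]-.587)<.04)&(abs(p[:,1]+.01)<.05)]
e,V=np.linalg.eigh(np.cov(q[:,:2].T));print("bar mean",q.mean(0),"axis deg",np.degrees(np.arctan2(V[1,1],V[0,1])),"z",np.percentile(q[:,2],[10,50,90]))
q=p[(p[:,2]>.034)&(p[:,2]<.046)&(p[:,0]>.55)&(p[:,0]<.605)&(p[:,1]>.035)&(p[:,1]<.12)]
r=[(q[abs(q[:,1]-y)<.004][:,0].min(),q[abs(q[:,1]-y)<.004][:,0].max(),y) for y in(.04,.06,.08,.1,.115)];print(np.round(r,4),np.median(q[:,2]))
# board yaw from carton-free slab: contour of wood
bm=max(finder.masks_of("bed","top"),key=lambda r:r["score"])["mask"].astype(np.uint8)
cn=max(cv2.findContours(bm,0,2)[0],key=cv2.contourArea)
P=np.array([ray(*k[0],.015)[:2]*1000 for k in cn],np.float32);R=cv2.minAreaRect(P);print("slab",R)
```

```text
[[20 12  8  3  2  1  1  0  1  2  2  2  2  2  2  2  3]
 [ 3  0  1  1  0  1  1  2  2  3  2  3  3  2  2  2  1]
 [ 1  0  1  2  2  2  2  2  2  3  3  2  2  2  2  1  1]
 [ 2  2  2  2  2  2  1  2  2  2  2  2  2  3  2  2  2]
 [ 2  2  3  2  1  1  4 12 19 16  5  2  2  3  2  2  2]
 [ 2  2  2  2  2  4 30 64 75 66 32  7  3  3  1  2  2]
 [ 2  2  2  2  2 20 74 89 89 88 70 20  1  2  2  1  2]
 [ 2  2  2  2  3 40 87 87 83 82 75 35  4  2  3  2  2]
 [ 2  3  2  3  6 35 81 81 78 76 65 28  3  2  2  3  3]
 [ 2  2  2  2  3 14 52 70 71 64 37 10  3  3  2  2  2]
 [ 2  2  2  2  3  5 14 29 33 22 10  3  2  2  3  2  2]
 [ 2  2  3  2  2  3  3  6  7  4  3  2  2  2  0  0  2]
 [ 3  2  3  3  3  3  2  3  2  2  2  1  1  1  1  1  1]
 [ 2  2  3  3  2  2  2  1  1  1  1  1  1  1  1  2  0]
 [ 3  2  2  2  2  0  1  1  0  1  1  0  0  0  5 10 11]]
hole 284.7774647887324 178.91830985915493 [0.57943398 0.05060051 0.0385    ]
bar mean [ 0.58743549 -0.00899343  0.10292596] axis deg 124.63484492994722 z [0.10032509 0.10298345 0.10551008]
[[0.5617 0.6019 0.04  ]
 [0.5593 0.5995 0.06  ]
 [0.5566 0.5957 0.08  ]
 [0.5535 0.5949 0.1   ]
 [0.5526 0.5916 0.115 ]] 0.03751939851274427
slab ((527.7630615234375, 18.315704345703125), (205.190185546875, 299.79315185546875), 7.680751323699951)
```

step_arm:
  targets:
    - [0,0,0,7.2,1]
    - [0,0,0,7.2,1]
    - [0,0,0,7.2,1]
    - [0,0,0,7.2,1]
    - [0,0,0,7.2,1]
    - [-0.04,0.005,0,0,1]
    - [-0.04,0.005,0,0,1]
    - [-0.04,0.005,0,0,1]
    - [-0.04,0.005,0,0,1]
    - [-0.04,0.005,0,0,1]
    - [-0.04,0.005,0,0,1]
    - [-0.04,0.005,0,0,1]
    - [-0.04,0.005,0,0,1]
    - [-0.04,0.005,0,0,1]
    - [-0.04,0.005,0,0,1]
    - [-0.04,0.005,0,0,1]
    - [-0.04,0.005,0,0,1]
    - [-0.04,0.005,0,0,1]
    - [-0.04,0.005,0,0,1]
    - [-0.04,0.005,0,0,1]

```text
clock: 3.2
tcp_pos: [0.5695, 0.0199, 0.2313]
tool_rot: [0.0, 0.464, 0.886, 0.0]
contact_force: [0.2, -0.1, 0.8]
grip_width: 0.0856
gripper_force: 0.0
```

```bash
cat >> h.py <<'E'
from scipy.spatial.transform import Rotation as Ro
def st(target=None):
    s=monitor.get_state(); q=s["tool_rot"];R=Ro.from_quat([q[1],q[2],q[3],q[0]])
    X=R.as_matrix()
    print("t",round(float(s["clock"]),2),"tcp",np.round(s["tcp_pos"],4),"xdeg",np.degrees(np.arctan2(X[1,0],X[0,0])),"F",np.round(s["contact_force"],1),"w",round(float(s["grip_width"]),4),"j",np.round(s["joints"],2))
    if target is not None: print("tool delta",np.round(X.T@(np.array(target)-s["tcp_pos"]),4))
E
python3 -c "
from h import *
st([.5872,-.0092,.13])"
```

```text
t 3.2 tcp [0.5695 0.0199 0.2313] xdeg 124.6927802101244 F [ 0.2 -0.1  0.8] w 0.0856 j [0.03 0.38 0.2  1.39 0.   1.  ]
tool delta [-0.034  -0.002   0.1013]
```

step_arm:
  targets:
    - [-0.034,-0.002,0,0,0.6]
    - [0,0,0.04,0,0.6]
    - [0,0,0.04,0,0.6]
    - [0,0,0.03,0,0.6]
    - [0,0,0.02,0,0.6]
    - [0,0,0.02,0,0.6]
    - [0,0,0.003,0,0.6]
    - [0,0,0,0,0.6]
    - [0,0,0,0,0.6]

```text
clock: 4.1
tcp_pos: [0.5872, -0.0077, 0.0795]
tool_rot: [0.001, 0.464, 0.886, 0.0]
contact_force: [-1.0, -0.6, 0.2]
grip_width: 0.0515
gripper_force: 0.0
```

Run:
```python
from h import *
st([.5872,-.0092,.078])
for n in("top","side"):
    c=imaging.camera(n)
    cv2.imwrite(f"pics/{n}1.png",c["image"])
a=cv2.imread("pics/side1.png")[130:260,290:460]
cv2.imwrite("pics/c1.png",cv2.resize(a,None,fx=4,fy=4,interpolation=2))
```

```text
t 4.1 tcp [ 0.5872 -0.0077  0.0795] xdeg 124.70536352262499 F [-1.  -0.6  0.2] w 0.0515 j [-0.01  0.51 -0.    1.05 -0.    0.95]
tool delta [-0.0012 -0.0008  0.0015]
```

View pics/c1.png

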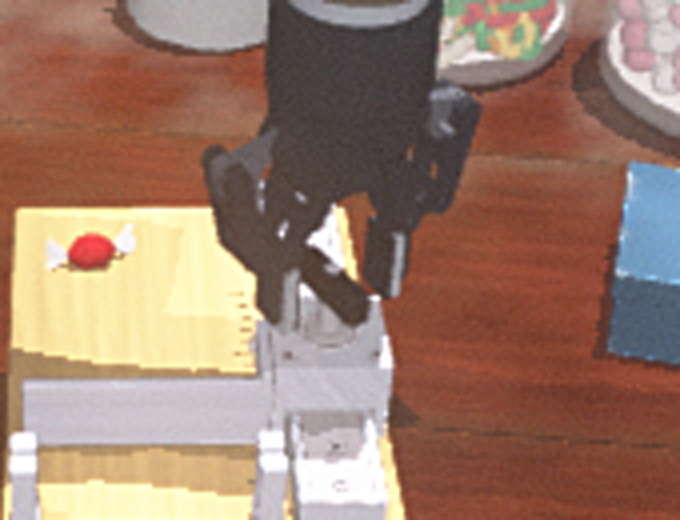

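The fingers straddle the T bar (crop (335,285)), with both tips clear of the stop. Closing.

step_arm:
  targets:
    - [-0.001,-0.001,0.001,0,0.6]
    - [0,0,0,0,0]
    - [0,0,0,0,0]
    - [0,0,0,0,0]
    - [0,0,0,0,0]
    - [0,0,0,0,0]
    - [0,0,0,0,0]
    - [0,0,0,0,0]
  force: 50

```text
clock: 5.0
tcp_pos: [0.5868, -0.0089, 0.0777]
tool_rot: [0.001, 0.464, 0.886, 0.001]
contact_force: [3.2, 1.4, 0.7]
grip_width: 0.0121
gripper_force: 50.3
```

step_arm:
  targets:
    - [0,0.0003,-0.001,0,0]
    - [0,0,-0.001,0,0]
    - [0,0,-0.001,0,0]
    - [0,0,-0.001,0,0]
    - [0,0,-0.001,0,0]
    - [0,0,-0.001,0,0]
    - [0,0,0,0,0]

```text
clock: 5.7
tcp_pos: [0.5866, -0.0089, 0.0831]
tool_rot: [0.0, 0.464, 0.886, 0.0]
contact_force: [4.9, 1.8, -2.8]
grip_width: 0.0121
gripper_force: 50.3
```

step_arm:
  targets:
    - [0,0,-0.003,0,0]
    - [0,0,-0.003,0,0]
    - [0,0,-0.003,0,0]
    - [0,0,-0.003,0,0]
    - [0,0,-0.003,0,0]
    - [0,0,-0.003,0,0]
    - [0,0,-0.003,0,0]
    - [0,0,0,0,0]
    - [0,0,0,0,0]

```text
clock: 6.6
tcp_pos: [0.5862, -0.0091, 0.1049]
tool_rot: [0.0, 0.464, 0.886, 0.0]
contact_force: [3.3, -0.1, 1.4]
grip_width: 0.0121
gripper_force: 50.6
```

Run:
```python
from h import *
st()
c=imaging.camera("side");cv2.imwrite("pics/s2.png",cv2.resize(c["image"][130:260,290:460],None,fx=4,fy=4,interpolation=2))
```

```text
t 6.6 tcp [ 0.5862 -0.0091  0.1049] xdeg 124.6988651481737 F [ 3.3 -0.1  1.4] w 0.0121 j [-0.02  0.49  0.03  1.11 -0.    0.95]
```

View pics/s2.png

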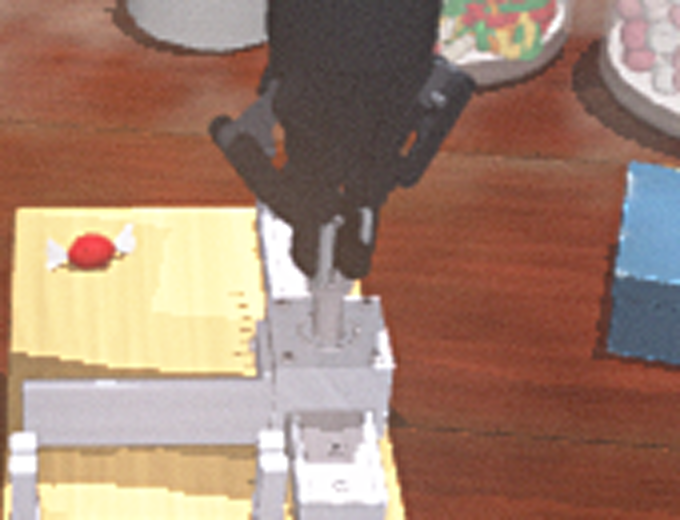

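Pin is out by 27 mm, with the shank showing above the stop's mouth (crop (328,320)) and the stop unmoved. Sliding along the rail, first 45 mm.

step_arm:
  targets:
    - [0.00222,0.00114,0,0,0]
    - [0.00445,0.00229,0,0,0]
    - [0.00445,0.00229,0,0,0]
    - [0.00445,0.00229,0,0,0]
    - [0.00445,0.00229,0,0,0]
    - [0.00445,0.00229,0,0,0]
    - [0.00445,0.00229,0,0,0]
    - [0.00445,0.00229,0,0,0]
    - [0.00445,0.00229,0,0,0]
    - [0.00222,0.00114,0,0,0]
    - [0,0,0,0,0]
    - [0,0,0,0,0]

```text
clock: 7.85
tcp_pos: [0.5802, 0.0362, 0.1042]
tool_rot: [-0.0, 0.464, 0.886, 0.0]
contact_force: [3.0, -0.3, 1.3]
grip_width: 0.0126
gripper_force: 50.5
```

Run:
```python
from h import *
st()
for n in("top","side"):
    c=imaging.camera(n)
    for r in finder.masks_of("stop",n)[:2]:
        p=pts(c,r["mask"]);q=p[(p[:,2]>.064)&(p[:,2]<.071)]
        print(n,r["score"],np.percentile(q,[2,50,98],axis=0).round(4).tolist())
        f=p[(p[:,0]<.54)&(p[:,2]>.03)];print("fence",np.round(f.mean(0),4),len(f))
```

```text
t 7.85 tcp [0.5802 0.0362 0.1042] xdeg 124.72356495426169 F [ 3.  -0.3  1.3] w 0.0126 j [0.06 0.48 0.01 1.1  0.   1.03]
side 0.59 [[0.5539, 0.0072, 0.0647], [0.5832, 0.0306, 0.0684], [0.6105, 0.0632, 0.0707]]
fence [ 4.89e-01 -4.00e-04  4.46e-02] 583Traceback (most recent call last):
  File "<stdin>", line 7, in <module>
    return _quantile_unchecked(
        a, q, axis, out, overwrite_input, method, keepdims, weights)
    return _ureduce(a,
                    func=_quantile_ureduce_func,
    ...<5 lines>...
                    overwrite_input=overwrite_input,
                    method=method)
    r = func(a, **kwargs)
    result = _quantile(arr,
                       quantiles=q,
    ...<2 lines>...
                       out=out,
                       weights=wgt)
    slices_having_nans = np.isnan(arr[-1, ...])
                                  ~~~^^^^^^^^^
IndexError: index -1 is out of bounds for axis 0 with size 0
```

step_arm:
  targets:
    - [0.003,0.0015,0,0,0]
    - [0.003,0.0016,0,0,0]
    - [0.003,0.0015,0,0,0]
    - [0.003,0.0016,0,0,0]
    - [0,0,0.002,0,0]
    - [0,0,0.002,0,0]
    - [0,0,0.002,0,0]
    - [0,0,0.001,0,0]
    - [0,0,0,0,0]

```text
clock: 8.95
tcp_pos: [0.5786, 0.0494, 0.0969]
tool_rot: [-0.0, 0.464, 0.886, 0.0]
contact_force: [2.8, 1.2, -0.9]
grip_width: 0.0119
gripper_force: 50.3
```

```bash
python3 -c "
from h import *
st()"
```

```text
t 8.95 tcp [0.5786 0.0494 0.0969] xdeg 124.70765594837168 F [ 2.8  1.2 -0.9] w 0.0119 j [0.08 0.49 0.   1.09 0.   1.05]
```

step_arm:
  targets:
    - [0,0,0.0005,0,0]
    - [0,0,0.0005,0,0]
    - [0,0,0.0005,0,0]
    - [0,0,0,0,0]

```text
clock: 9.35
tcp_pos: [0.5786, 0.0493, 0.0957]
tool_rot: [-0.0, 0.464, 0.886, 0.0]
contact_force: [3.2, 1.7, -0.2]
grip_width: 0.0121
gripper_force: 50.4
```

step_arm:
  targets:
    - [0,0,0.0005,0,0]
    - [0,0,0.0005,0,0]
    - [0,0,0,0,0]

```text
clock: 9.65
tcp_pos: [0.5787, 0.0492, 0.0948]
tool_rot: [0.0, 0.464, 0.886, 0.0]
contact_force: [4.0, 1.9, 0.6]
grip_width: 0.0123
gripper_force: 50.5
```

step_arm:
  targets:
    - [0,0,0.0005,0,0]
    - [0,0,0.0005,0,0]
    - [0,0,0,0,0]

```text
clock: 9.95
tcp_pos: [0.5787, 0.0492, 0.0938]
tool_rot: [0.0, 0.464, 0.886, 0.0]
contact_force: [3.8, 2.9, 0.3]
grip_width: 0.0122
gripper_force: 50.6
```

step_arm:
  targets:
    - [0.0003,0.0006,0,0,0]
    - [0,0,0.0005,0,0]
    - [0,0,0.0005,0,0]
    - [0,0,0,0,0]

```text
clock: 10.35
tcp_pos: [0.5787, 0.0495, 0.0925]
tool_rot: [-0.0, 0.464, 0.886, -0.0]
contact_force: [3.8, 0.2, -0.3]
grip_width: 0.0127
gripper_force: 50.3
```

The tip is 3.7 mm below the strap's top with almost no force, so it is in the hole. Going on down.

step_arm:
  targets:
    - [0,0,0.001,0,0]
    - [0,0,0.001,0,0]
    - [0,0,0.001,0,0]
    - [0,0,0.001,0,0]
    - [0,0,0.001,0,0]
    - [0,0,0,0,0]

```text
clock: 10.95
tcp_pos: [0.5788, 0.0496, 0.0875]
tool_rot: [-0.0, 0.464, 0.886, -0.0]
contact_force: [3.0, 1.2, -0.3]
grip_width: 0.0123
gripper_force: 50.3
```

step_arm:
  targets:
    - [0,0,0.001,0,0]
    - [0,0,0.001,0,0]
    - [0,0,0.001,0,0]
    - [0,0,0.001,0,0]
    - [0,0,0.001,0,0]
    - [0,0,0,0,0]

```text
clock: 11.55
tcp_pos: [0.5789, 0.0497, 0.0825]
tool_rot: [-0.0, 0.464, 0.886, -0.0]
contact_force: [3.3, 0.6, -0.6]
grip_width: 0.0118
gripper_force: 50.2
```

step_arm:
  targets:
    - [0,0,0.001,0,0]
    - [0,0,0.001,0,0]
    - [0,0,0.001,0,0]
    - [0,0,0.001,0,0]
    - [0,0,0,0,0]

```text
clock: 12.05
tcp_pos: [0.579, 0.0497, 0.0787]
tool_rot: [0.0, 0.464, 0.886, 0.0]
contact_force: [3.4, 1.3, -0.9]
grip_width: 0.0121
gripper_force: 50.1
```

step_arm:
  targets:
    - [0,0,0.0005,0,0]
    - [0,0,0.0005,0,0]
    - [0,0,0,0,0]

```text
clock: 12.35
tcp_pos: [0.579, 0.0497, 0.0779]
tool_rot: [0.0, 0.464, 0.886, 0.0]
contact_force: [2.9, 1.4, -0.2]
grip_width: 0.0121
gripper_force: 50.3
```

step_arm:
  targets:
    - [0,0,0.0004,0,0]
    - [0,0,0.0003,0,0]
    - [0,0,0,0,0]
    - [0,0,0,0,0]

```text
clock: 12.75
tcp_pos: [0.579, 0.0497, 0.0775]
tool_rot: [0.0, 0.464, 0.886, 0.0]
contact_force: [2.2, 0.2, 4.7]
grip_width: 0.0121
gripper_force: 50.7
```

Collar is on the stop (4.7 N at the home height). Letting go and rising.

step_arm:
  targets:
    - [0,0,0,0,0.5]
    - [0,0,0,0,0.5]
    - [0,0,0,0,0.5]
    - [0,0,0,0,0.5]
    - [0,0,0,0,0.5]
    - [0,0,0,0,0.5]
    - [0,0,-0.005,0,0.5]
    - [0,0,-0.01,0,0.5]
    - [0,0,-0.02,0,0.5]
    - [0,0,-0.03,0,0.5]
    - [0,0,-0.04,0,0.5]
    - [0.04,0,-0.03,0,0.5]
    - [0.04,0,0,0,0.5]
    - [0.04,0,0,0,0.5]
    - [0.04,0,0,0,0.5]
    - [0.04,0,0,0,0.5]
    - [0,0,0,0,0.5]

```text
clock: 14.45
tcp_pos: [0.4627, 0.2174, 0.2135]
tool_rot: [-0.0, 0.461, 0.887, 0.001]
contact_force: [0.4, -0.2, 0.4]
grip_width: 0.0426
gripper_force: 0.0
```

Run:
```python
from h import *
st()
I=[]
for n in("top","side"):
    c=imaging.camera(n);I.append(c["image"][100:310,210:470])
    for t in("pin","weight_big","weight_small","carton","sweet"):
        for r in finder.masks_of(t,n)[:1]:
            p=pts(c,r["mask"])
            if len(p):print(n,t,round(r["score"],2),np.percentile(p,[2,50,98],axis=0).round(3).tolist())
    m=np.zeros((400,640),bool);m[100:320,210:440]=1;p=pts(c,m)
    q=p[(p[:,2]>.098)&(p[:,2]<.115)&(abs(p[:,0]-.579)<.03)&(abs(p[:,1]-.05)<.03)]
    print("bar",q.mean(0),np.median(q[:,2]))
cv2.imwrite("pics/end.png",cv2.resize(np.hstack(I),(796,321)))
```

```text
t 14.45 tcp [0.4627 0.2174 0.2135] xdeg 125.05476368902869 F [ 0.4 -0.2  0.4] w 0.0426 j [ 0.44  0.27 -0.    1.3   0.    1.4 ]
top pin 0.58 [[0.566, 0.029, 0.068], [0.579, 0.047, 0.102], [0.604, 0.068, 0.106]]
top weight_big 0.56 [[0.382, -0.083, -0.002], [0.398, -0.064, 0.019], [0.416, -0.048, 0.033]]
top weight_small 0.45 [[0.389, -0.133, -0.003], [0.403, -0.117, 0.015], [0.419, -0.104, 0.027]]
top carton 0.77 [[0.353, 0.006, 0.003], [0.37, 0.064, 0.048], [0.389, 0.121, 0.051]]
top sweet 0.62 [[0.448, 0.096, 0.013], [0.46, 0.105, 0.026], [0.474, 0.115, 0.032]]
bar [0.57949792 0.04981747 0.1026803 ] 0.10278298683194464
side pin 0.66 [[0.566, 0.028, 0.068], [0.581, 0.045, 0.096], [0.597, 0.068, 0.107]]
side weight_small 0.77 [[0.39, -0.135, 0.002], [0.406, -0.127, 0.017], [0.419, -0.113, 0.029]]
side carton 0.61 [[0.356, 0.002, 0.004], [0.376, 0.035, 0.049], [0.391, 0.119, 0.052]]
bar [0.58085036 0.04634801 0.10362348] 0.10408622515031146
```

View pics/end.png

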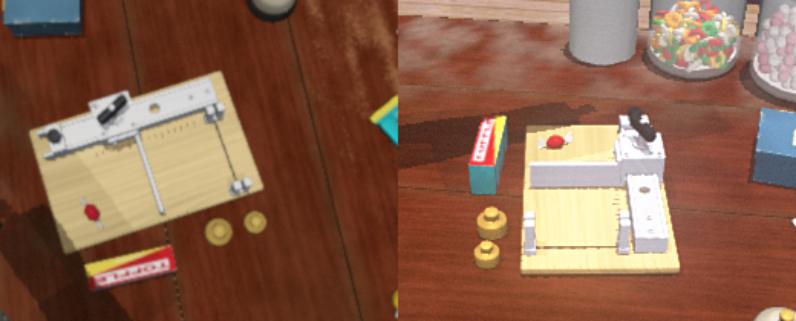

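The stop now sits over the strap's hole (top view (112,107)). The bar top is at 102.8 mm, the same as at the start, so the pin is home. The short hole is open and the bystanders have not moved.

```bash
python3 -c "
from h import *
print(robot.sign_off())"
```

```text
the job is handed in; nothing more can be done
None
```

The stop is at the long setting, about 59 mm along the rail, with the pin fully home and released; the weights, carton and sweet are where they were, and I handed the job in at about 14.5 s.

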